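Top up the battery charging dock

ROBOT

A 6-joint arm with a two-finger parallel gripper is mounted at the origin on the work surface. World frame = base frame: x ahead of the robot, y to its left, z up, the work surface at z = 0. Lengths are in m, angles in degrees, forces in N, time in s.
With the tool pointing down it reaches from about 0.25 to 0.775 m from the base axis. Payload 4 kg.
Tool frame: the origin (TCP) lies at the very end of the fingers, on their centre line; the grasp point (between the pads) lies 19 mm behind it (arm.pinch_z is the distance from the TCP to the grasp point, in m); z points along the fingers, y is the line along which they close (so a half turn about z gives the same grasp; the last joint's range is limited). The gripper opens to 94 mm and grips with 3 to 60 N. Pads are 16 mm wide; open, the fingers measure 119 mm over their backs; the gripper's body (75 mm by 177 mm) begins 78 mm behind the grasp point.
Start: joints at [71.041, 4.996, 78.535, -0, 96.463, -5.907], TCP at [0.124, 0.536, 0.206] pointing down, gripper open.
Joint ranges: [-177.83, 177.83], [-43.37, 116.18], [15.69, 146.23], [-61.86, 241.86], [9.47, 152.12], [-147.06, 147.06]. Speed limits (degrees/s): [159.86, 159.86, 180, 180, 180, 180].

INTERFACE

Orientations are given as a 3x3 rotation matrix whose columns are the frame's x, y, z axes.
In Python, from workcell import status, imaging, close_job, arm gives the robot as it stands.
- The arm moves only by the tool play_rows, never from a script. Its argument "motion" is a list of rows, each a list of 2 entries, a list of its own where there are three numbers: the shift along the tool's x, y, z in mm, then the turn, a rotation vector about the tool's x, y, z in degrees. In form: [[[dx, dy, dz], [ax, ay, az]], ...]. A call has 1 to 20 rows; each row shifts and turns the commanded pose from where the row before left it, along the tool's axes as they then stand; what a row does not reach is not made up. A row lasts 1/12 s, in which the tool goes at most 41.7 mm and 7.16 degrees, less where a joint would pass 70% of its speed; a pose out of reach is approached as far as the arm can. A call with a gripper value outside its range is refused whole. "grip" is the closure, from -1 (fully open) to 1 (shut), set as the call begins (left out, the last holds). The fingers move at their own pace and stop on an object; "newtons" is the grip in N (left out, the last holds). Time passes only in rows, so rows that do not move let the fingers close. It gives the time, the measured TCP pose, the force, the opening and the grip force at its end, in the units of the state.
- status.get_state(): the state, without advancing time (a new reading comes with each control period).
- imaging.capture(name): name is "scene" or "top" or "wrist"; returns a dict with "image" (480x640x3 uint8, red, green, blue), "fov_y" (degrees; the focal length in pixels is half the picture's height over the tangent of half this angle, whatever the lens; pixels are square), "cx", "cy" (the principal point, pixels), "eye" and "attitude" of the camera in the world. Camera axes: x right, y up, looking along -z (the intrinsics and any distortion apply to the point x, -y, -z); pixel columns grow to the right and rows downward; lengths in m; the calibration is good to about 2 mm. A picture is of the moment at which its call begins. There is no depth.
- close_job(): hands the job in; it is judged then, once.
The state is a dict: "time": time; "joint_pos": joint angles; "dq": joint speeds; "tau": joint torques, N m; "tcp_pos": TCP position; "eef_rot": TCP orientation; "wrist_force": force on the tool from outside, world axes, zero at the start; "moment": the same for the moment, N m; "width": finger opening in m; "finger_force": force on a finger pad.
Only numpy, scipy, OpenCV 4.12 (cv2) and the standard library are available. Lean on these libraries where they do the work, as an engineer would, in place of code of your own. Each camera call takes 0.05 s, during which the arm holds its last target. There are 200 camera calls.

TASK

Two of the four bays of the black charging dock are empty: put a real spare battery pack from the green mat into each of them, red contact end against the brass sprung plunger, sitting level and fully home on the bay floor. One of the three on the mat is only an empty shell that looks the same and can be told by its light weight: it must end up lying flat on the mat. Leave the packs that are already charging in their bays and do not shift the other things on the bench.

Things in the scene. Friction and masses are not known exactly. Their poses are not given: they have to be found in the camera images.
- dock: black charging dock fixed to the bench, base 140 (x) x 300 (y) x 25 high, four identical bays side by side along y, 70 apart, bay 0 at the -y end. Origin: under the middle of the bays, at bench height; x points away from the robot along the bays, z up. Any two bays hold packs at the start, seated; the other two are empty (a copper strip shows on the floor). The bays' details are under bay0 to bay3
- bay0 (a point): centre of the floor of bay 0, 25 above the bench, axes as the dock's; a seated pack has its origin and axes here. Every bay is 70 long: rigid far stop at +x, 14 high above the bay floor; brass sprung plunger at -x, 30 wide, 12 high. In an empty bay the plunger stands 8 mm into the pack's place: only 62 are free for the 70 mm pack, so it cannot go straight down
- bay1 (a point): centre of the floor of bay 1, 25 above the bench, axes as the dock's; a seated pack has its origin and axes here. Way in: tip the pack's contact end down (about 18 degrees), push the plunger back with it towards -x, tip the other end down inside the far stop, let go: the spring pushes the pack against the stop. Friction may leave it a little high until pressed down
- bay2 (a point): centre of the floor of bay 2, 25 above the bench, axes as the dock's; a seated pack has its origin and axes here. Every plunger slides back 16 mm at most; its spring gives about 4 N untouched, 8 N with a seated pack (8 mm), 12 N at the end. Behind it, 55 to 73 mm from the bay centre towards -x, is a housing 10 high above the bay floor
- bay3 (a point): centre of the floor of bay 3, 25 above the bench, axes as the dock's; a seated pack has its origin and axes here. In every bay cheeks 12 high, 5 thick, 42 apart guide the pack's sides near its ends only (22 to 35 mm from the centre at -x, 20 to 36 at +x); between them the sides are open for fingers. Neighbouring packs leave 34 mm free between them
- mat: green mat fixed on the bench, 200 (x) x 270 (y) x 4 thick, where the spare packs lie. Origin: centre of its underside
- pack_a: cordless-tool battery pack, a block 70 long (own x) x 36 wide (y) x 28 high (z), black with a yellow top; its contact end (-x) has a red top band, 18 long, and copper contacts. Origin: centre of the underside; z up through the yellow top. At the start it lies flat on the mat: a real spare of 0.27 to 0.37 kg, or else the empty shell, 0.05 to 0.07 kg, alike to the eye. 
- pack_a_contacts (a point): middle of the lower edge of the contact end of pack_a: 35 mm from its origin towards its -x, at underside height
- pack_b: cordless-tool battery pack, a block 70 long (own x) x 36 wide (y) x 28 high (z), black with a yellow top; its contact end (-x) has a red top band, 18 long, and copper contacts. Origin: centre of the underside; z up through the yellow top. At the start it lies flat on the mat: a real spare of 0.27 to 0.37 kg, or else the empty shell, 0.05 to 0.07 kg, alike to the eye. 
- pack_b_contacts (a point): middle of the lower edge of the contact end of pack_b: 35 mm from its origin towards its -x, at underside height
- pack_c: cordless-tool battery pack, a block 70 long (own x) x 36 wide (y) x 28 high (z), black with a yellow top; its contact end (-x) has a red top band, 18 long, and copper contacts. Origin: centre of the underside; z up through the yellow top. At the start it lies flat on the mat: a real spare of 0.27 to 0.37 kg, or else the empty shell, 0.05 to 0.07 kg, alike to the eye. 
- pack_c_contacts (a point): middle of the lower edge of the contact end of pack_c: 35 mm from its origin towards its -x, at underside height
- pack_d: cordless-tool battery pack, a block 70 long (own x) x 36 wide (y) x 28 high (z), black with a yellow top; its contact end (-x) has a red top band, 18 long, and copper contacts. Origin: centre of the underside; z up through the yellow top. At the start it sits charging in one of the bays, a real pack. 
- pack_d_contacts (a point): middle of the lower edge of the contact end of pack_d: 35 mm from its origin towards its -x, at underside height
- pack_e: cordless-tool battery pack, a block 70 long (own x) x 36 wide (y) x 28 high (z), black with a yellow top; its contact end (-x) has a red top band, 18 long, and copper contacts. Origin: centre of the underside; z up through the yellow top. At the start it sits charging in one of the bays, a real pack. 
- pack_e_contacts (a point): middle of the lower edge of the contact end of pack_e: 35 mm from its origin towards its -x, at underside height
- measure: orange tape measure, block 50 x 55 x 30, lying on the mat. Not part of the job. Origin: centre of its underside
- jar: small clear screw jar with steel cap, 42 diameter, 50 high, standing on the mat. Not part of the job. Origin: centre of its underside
- tape: roll of tan packing tape lying flat, 104 diameter, 48 high. Not part of the job. Origin: centre of its underside
- can: paint can with green label, 90 diameter, 115 high. Not part of the job. Origin: centre of its underside
- glue: yellow glue bottle, 60 diameter, 160 high. Not part of the job. Origin: centre of its underside
- driver: screwdriver with red handle lying on the bench beyond the dock, about 200 long, up to about 30 high. Not part of the job. Origin: centre of its underside (of the handle-to-tip axis)
- handscrew: wooden handscrew clamp lying on the bench, jaws 160 long, about 95 x 160 x 35 over the jaws, wooden handles sticking out to 250 overall. Not part of the job. Origin: centre of its underside
There are look-alikes about, which are no part of the job. Leave any blue, pink or turquoise look-alike of the pack_c alone.

How it is judged (in metres and radians):
At the end, for the whole second after the job is handed in: every bay holds a pack at rest: lower contact edge within -4/+3 mm along the bay, 6 mm across and 3 mm in height of its place, pack upright within 0.06 rad, contact end at the plunger; the empty shell lies flat at rest on the mat (it presses on it with its own 0.6 N, under 1.5 N) (((x of pack_a_contacts in the frame of bay0 between -0.039 and -0.032 m and y of pack_a_contacts in the frame of bay0 between -0.006 and 0.006 m and z of pack_a_contacts in the frame of bay0 between -0.004 and 0.003 m and angle between pack_a's own z axis and vertical below 0.06 rad and linear speed of pack_a below 0.02 m/s) or (x of pack_b_contacts in the frame of bay0 between -0.039 and -0.032 m and y of pack_b_contacts in the frame of bay0 between -0.006 and 0.006 m and z of pack_b_contacts in the frame of bay0 between -0.004 and 0.003 m and angle between pack_b's own z axis and vertical below 0.06 rad and linear speed of pack_b below 0.02 m/s) or (x of pack_c_contacts in the frame of bay0 between -0.039 and -0.032 m and y of pack_c_contacts in the frame of bay0 between -0.006 and 0.006 m and z of pack_c_contacts in the frame of bay0 between -0.004 and 0.003 m and angle between pack_c's own z axis and vertical below 0.06 rad and linear speed of pack_c below 0.02 m/s) or (x of pack_d_contacts in the frame of bay0 between -0.039 and -0.032 m and y of pack_d_contacts in the frame of bay0 between -0.006 and 0.006 m and z of pack_d_contacts in the frame of bay0 between -0.004 and 0.003 m and angle between pack_d's own z axis and vertical below 0.06 rad and linear speed of pack_d below 0.02 m/s) or (x of pack_e_contacts in the frame of bay0 between -0.039 and -0.032 m and y of pack_e_contacts in the frame of bay0 between -0.006 and 0.006 m and z of pack_e_contacts in the frame of bay0 between -0.004 and 0.003 m and angle between pack_e's own z axis and vertical below 0.06 rad and linear speed of pack_e below 0.02 m/s)) and ((x of pack_a_contacts in the frame of bay1 between -0.039 and -0.032 m and y of pack_a_contacts in the frame of bay1 between -0.006 and 0.006 m and z of pack_a_contacts in the frame of bay1 between -0.004 and 0.003 m and angle between pack_a's own z axis and vertical below 0.06 rad and linear speed of pack_a below 0.02 m/s) or (x of pack_b_contacts in the frame of bay1 between -0.039 and -0.032 m and y of pack_b_contacts in the frame of bay1 between -0.006 and 0.006 m and z of pack_b_contacts in the frame of bay1 between -0.004 and 0.003 m and angle between pack_b's own z axis and vertical below 0.06 rad and linear speed of pack_b below 0.02 m/s) or (x of pack_c_contacts in the frame of bay1 between -0.039 and -0.032 m and y of pack_c_contacts in the frame of bay1 between -0.006 and 0.006 m and z of pack_c_contacts in the frame of bay1 between -0.004 and 0.003 m and angle between pack_c's own z axis and vertical below 0.06 rad and linear speed of pack_c below 0.02 m/s) or (x of pack_d_contacts in the frame of bay1 between -0.039 and -0.032 m and y of pack_d_contacts in the frame of bay1 between -0.006 and 0.006 m and z of pack_d_contacts in the frame of bay1 between -0.004 and 0.003 m and angle between pack_d's own z axis and vertical below 0.06 rad and linear speed of pack_d below 0.02 m/s) or (x of pack_e_contacts in the frame of bay1 between -0.039 and -0.032 m and y of pack_e_contacts in the frame of bay1 between -0.006 and 0.006 m and z of pack_e_contacts in the frame of bay1 between -0.004 and 0.003 m and angle between pack_e's own z axis and vertical below 0.06 rad and linear speed of pack_e below 0.02 m/s)) and ((x of pack_a_contacts in the frame of bay2 between -0.039 and -0.032 m and y of pack_a_contacts in the frame of bay2 between -0.006 and 0.006 m and z of pack_a_contacts in the frame of bay2 between -0.004 and 0.003 m and angle between pack_a's own z axis and vertical below 0.06 rad and linear speed of pack_a below 0.02 m/s) or (x of pack_b_contacts in the frame of bay2 between -0.039 and -0.032 m and y of pack_b_contacts in the frame of bay2 between -0.006 and 0.006 m and z of pack_b_contacts in the frame of bay2 between -0.004 and 0.003 m and angle between pack_b's own z axis and vertical below 0.06 rad and linear speed of pack_b below 0.02 m/s) or (x of pack_c_contacts in the frame of bay2 between -0.039 and -0.032 m and y of pack_c_contacts in the frame of bay2 between -0.006 and 0.006 m and z of pack_c_contacts in the frame of bay2 between -0.004 and 0.003 m and angle between pack_c's own z axis and vertical below 0.06 rad and linear speed of pack_c below 0.02 m/s) or (x of pack_d_contacts in the frame of bay2 between -0.039 and -0.032 m and y of pack_d_contacts in the frame of bay2 between -0.006 and 0.006 m and z of pack_d_contacts in the frame of bay2 between -0.004 and 0.003 m and angle between pack_d's own z axis and vertical below 0.06 rad and linear speed of pack_d below 0.02 m/s) or (x of pack_e_contacts in the frame of bay2 between -0.039 and -0.032 m and y of pack_e_contacts in the frame of bay2 between -0.006 and 0.006 m and z of pack_e_contacts in the frame of bay2 between -0.004 and 0.003 m and angle between pack_e's own z axis and vertical below 0.06 rad and linear speed of pack_e below 0.02 m/s)) and ((x of pack_a_contacts in the frame of bay3 between -0.039 and -0.032 m and y of pack_a_contacts in the frame of bay3 between -0.006 and 0.006 m and z of pack_a_contacts in the frame of bay3 between -0.004 and 0.003 m and angle between pack_a's own z axis and vertical below 0.06 rad and linear speed of pack_a below 0.02 m/s) or (x of pack_b_contacts in the frame of bay3 between -0.039 and -0.032 m and y of pack_b_contacts in the frame of bay3 between -0.006 and 0.006 m and z of pack_b_contacts in the frame of bay3 between -0.004 and 0.003 m and angle between pack_b's own z axis and vertical below 0.06 rad and linear speed of pack_b below 0.02 m/s) or (x of pack_c_contacts in the frame of bay3 between -0.039 and -0.032 m and y of pack_c_contacts in the frame of bay3 between -0.006 and 0.006 m and z of pack_c_contacts in the frame of bay3 between -0.004 and 0.003 m and angle between pack_c's own z axis and vertical below 0.06 rad and linear speed of pack_c below 0.02 m/s) or (x of pack_d_contacts in the frame of bay3 between -0.039 and -0.032 m and y of pack_d_contacts in the frame of bay3 between -0.006 and 0.006 m and z of pack_d_contacts in the frame of bay3 between -0.004 and 0.003 m and angle between pack_d's own z axis and vertical below 0.06 rad and linear speed of pack_d below 0.02 m/s) or (x of pack_e_contacts in the frame of bay3 between -0.039 and -0.032 m and y of pack_e_contacts in the frame of bay3 between -0.006 and 0.006 m and z of pack_e_contacts in the frame of bay3 between -0.004 and 0.003 m and angle between pack_e's own z axis and vertical below 0.06 rad and linear speed of pack_e below 0.02 m/s)) and ((x of pack_a in the frame of mat between -0.1 and 0.1 m and y of pack_a in the frame of mat between -0.135 and 0.135 m and z of pack_a in the frame of mat below 0.01 m and contact force between pack_a and mat between 0.2 and 1.5 N and angle between pack_a's own z axis and vertical below 0.1 rad and linear speed of pack_a below 0.02 m/s) or (x of pack_b in the frame of mat between -0.1 and 0.1 m and y of pack_b in the frame of mat between -0.135 and 0.135 m and z of pack_b in the frame of mat below 0.01 m and contact force between pack_b and mat between 0.2 and 1.5 N and angle between pack_b's own z axis and vertical below 0.1 rad and linear speed of pack_b below 0.02 m/s) or (x of pack_c in the frame of mat between -0.1 and 0.1 m and y of pack_c in the frame of mat between -0.135 and 0.135 m and z of pack_c in the frame of mat below 0.01 m and contact force between pack_c and mat between 0.2 and 1.5 N and angle between pack_c's own z axis and vertical below 0.1 rad and linear speed of pack_c below 0.02 m/s) or (x of pack_d in the frame of mat between -0.1 and 0.1 m and y of pack_d in the frame of mat between -0.135 and 0.135 m and z of pack_d in the frame of mat below 0.01 m and contact force between pack_d and mat between 0.2 and 1.5 N and angle between pack_d's own z axis and vertical below 0.1 rad and linear speed of pack_d below 0.02 m/s) or (x of pack_e in the frame of mat between -0.1 and 0.1 m and y of pack_e in the frame of mat between -0.135 and 0.135 m and z of pack_e in the frame of mat below 0.01 m and contact force between pack_e and mat between 0.2 and 1.5 N and angle between pack_e's own z axis and vertical below 0.1 rad and linear speed of pack_e below 0.02 m/s))); the robot touches nothing.
It fails at once if a pack that was already charging was shifted by more than 10 mm (distance of any of pack_d, pack_e from where it was at the start of the episode above 0.01 m).
It fails at once if a bystander was shifted by more than 30 mm (distance of any of measure, jar, tape, can, glue, driver, handscrew from where it was at the start of the episode above 0.03 m).
It also fails if it takes over 72 s, if anything falls off the work surface, if the arm or the gripper's body presses on something with over 40 N, if the wrist force passes 120 N, or if a joint passes its speed limit or range.

## Working session

There is one attempt and no reset: what is moved stays moved. The work goes in short steps, Python scripts to look and compute and a tool call to move; the robot and the scene stay as the last step left them, time stands still between calls to the robot, and variables do not carry over. Pictures are saved under pics/ and viewed, at most 10 in all, crops included, and the job is handed in when it is done.

Besides the shell and the picture viewer there is one more tool, called after "Emit:" by a JSON object that holds its "method" and its "body", one argument or row to a line. play_rows: Moves the arm, as the interface text tells. Its arguments: {"type":"object","properties":{"motion":{"type":"array","items":{"type":"array"}},"grip":{"type":"number"},"newtons":{"type":"number"}},"required":["motion"]}

```bash
ls; mkdir -p pics
python3 - <<'E'
from workcell import status, imaging, arm
import cv2
print([a for a in dir(arm) if a[0]!='_'])
for n in("top","scene"):
    c=imaging.capture(n); print(n,{k:v for k,v in c.items() if k!='image'})
    cv2.imwrite(f'pics/{n}0.png',c['image'][:,:,::-1])
print(status.get_state())
E
```

```text
pics
['IKError', 'pinch_z']
top {'fov_y': 43.896981119635356, 'cx': 324.21206406165044, 'cy': 233.64165438322638, 'eye': array([0.20026784, 0.0216858 , 1.55375324]), 'attitude': array([[ 2.25835714e-02,  9.76166511e-01, -2.15844678e-01],
       [-9.99744508e-01,  2.18459927e-02, -5.80266808e-03],
       [-9.49028982e-04,  2.15920577e-01,  9.76410469e-01]])}
scene {'fov_y': 54.83990233450934, 'cx': 316.34070352345776, 'cy': 236.11677088689217, 'eye': array([ 1.44416189, -0.16741083,  0.90012683]), 'attitude': array([[ 0.17813516, -0.6742783 ,  0.71667052],
       [ 0.98389013,  0.11087271, -0.14024068],
       [ 0.01510205,  0.73010685,  0.68316609]])}
{'time': 0.1, 'joint_pos': array([ 7.10395212e+01,  5.03405746e+00,  7.86142367e+01, -7.89887538e-04,
        9.64648535e+01, -5.90795953e+00]), 'dq': array([ 0.01069101, -0.03755638, -0.17118449, -0.08701636,  0.06748885,
       -0.0042779 ]), 'tau': array([ 2.12664971e-03, -3.41251838e+01, -3.03302944e+01,  7.19341706e-02,
        3.04019137e-02, -1.21540952e-04]), 'tcp_pos': array([0.12406767, 0.53531182, 0.20444541]), 'eef_rot': array([[-9.74163050e-01,  2.25844982e-01, -6.28687587e-04],
       [ 2.25845778e-01,  9.74161270e-01, -1.87210087e-03],
       [ 1.89638510e-04, -1.96571794e-03, -9.99998050e-01]]), 'wrist_force': array([ 0.94574279, -0.0774645 , -0.3439994 ]), 'moment': array([-0.04432163,  0.01569218,  0.00229559]), 'finger_force': 0.0, 'width': 0.0937689764896081}
```

View pics/top0.png

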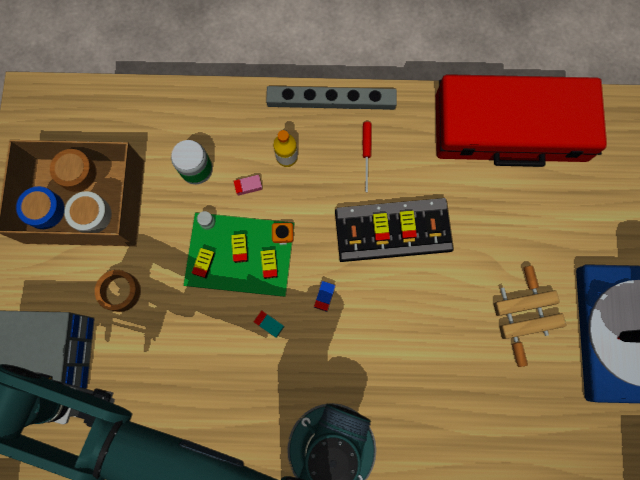

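View pics/scene0.png

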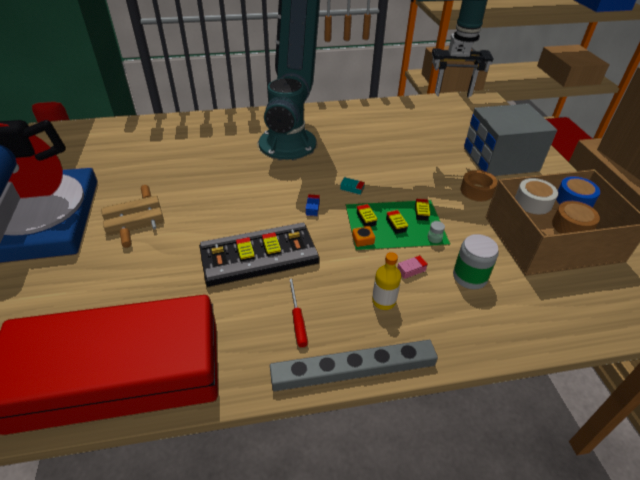

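Top view: three mat packs are at about (203,262), (239,247) and (269,263), with red ends towards the robot. The charging packs are at (381,226) and (408,224), so bays 1 and 2 are full. The empty ones are bay 3 (354,233) and bay 0 (435,228). The scene view agrees.

```bash
cat > h.py <<'E'
from workcell import status, imaging, arm
import cv2, numpy as np
from scipy.spatial.transform import Rotation as R
def ray(c,uv,z):
    f=240/np.tan(np.radians(c['fov_y']/2)); uv=np.atleast_2d(uv).astype(float)
    d=np.c_[(uv[:,0]-c['cx'])/f,-(uv[:,1]-c['cy'])/f,-np.ones(len(uv))]@c['attitude'].T
    return c['eye']+d*((z-c['eye'][2])/d[:,2])[:,None]
def packs(c,z,kmin=8,amin=40,k=3):
    """tops: yellow blob with a red blob beside it -> centre, yaw of +x, size"""
    h=cv2.cvtColor(c['image'],cv2.COLOR_RGB2HSV)
    y=cv2.inRange(h,(22,150,90),(35,255,255)); r=cv2.inRange(h,(0,160,80),(8,255,255))|cv2.inRange(h,(172,160,80),(180,255,255))
    m=cv2.morphologyEx(y|r,cv2.MORPH_CLOSE,np.ones((k,k)))
    out=[]
    for q in cv2.findContours(m,cv2.RETR_EXTERNAL,cv2.CHAIN_APPROX_NONE)[0]:
        if cv2.contourArea(q)<amin: continue
        M=np.zeros_like(m); cv2.drawContours(M,[q],-1,255,-1)
        fy=(y[M>0]>0).mean(); fr=(r[M>0]>0).mean()
        if fy<.2 or fr<.08: continue
        P=ray(c,q[:,0,:],z)[:,:2]
        ctr,sz,a=cv2.minAreaRect((P*1000).astype(np.float32))
        e=cv2.boxPoints((ctr,sz,a)); l=[e[1]-e[0],e[2]-e[1]]; l=max(l,key=np.linalg.norm)
        pr=ray(c,np.argwhere((r>0)&(M>0))[:,::-1].mean(0),z)[0,:2]*1000
        if l@(np.array(ctr)-pr)<0: l=-l
        out.append((np.round(ctr,1),round(float(np.degrees(np.arctan2(l[1],l[0]))),1),np.round(sz,1),np.round(q[:,0].mean(0))))
    return out
def go(pos,yaw,tilt=0,s=None):
    """turn (deg rotvec, tool) then shift (mm, in the turned tool frame) to TCP pos (mm); yaw=pack x dir; tilt>0 lowers pack -x end"""
    s=s or status.get_state(); R0=R.from_matrix(s['eef_rot'])
    # tool down: tool x = -pack x, tool y = +pack y
    T=R.from_euler('z',yaw,degrees=True)*R.from_euler('y',-tilt,degrees=True)*R.from_matrix([[-1,0,0],[0,1,0],[0,0,-1]])
    rv=(R0.inv()*T).as_rotvec(degrees=True); d=T.inv().apply(np.array(pos)-s['tcp_pos']*1000)
    print('turn',np.round(rv,2),'shift',np.round(d,1))
E
python3 - <<'E'
from h import *
c=imaging.capture('top')
for z in(.032,.053):
    print(z); [print(*p) for p in packs(c,z)]
c=imaging.capture('scene'); print('scene')
for z in(.032,.053):
    print(z); [print(*p) for p in packs(c,z)]
go([340,200,330],0)
E
```

```text
0.032
[455.1 172.3] 8.2 [70.5 34.9] [269. 263.]
[454.7 344.4] -16.6 [35.8 69.6] [202. 262.]
[495.4 251.8] 7.2 [70.5 34.9] [239. 247.]
[ 555.3 -118. ] 6.5 [81.4 37.6] [381. 228.]
[ 562.8 -188.5] 6.4 [82.6 37.3] [408. 226.]
0.053
[451.6 170.3] 8.2 [69.5 34.4] [269. 263.]
[451.1 340. ] -16.6 [35.3 68.6] [202. 262.]
[491.4 248.7] 7.2 [69.5 34.4] [239. 247.]
[ 550.4 -116.1] 6.5 [80.3 37.1] [381. 228.]
[ 557.8 -185.6] 6.4 [81.5 36.8] [408. 226.]
scene
0.032
[ 546.3 -185.5] 7.4 [75.8 38.4] [245. 248.]
[ 538.  -114.1] 7.2 [76.1 38. ] [271. 243.]
[498.7 251.8] 7.7 [75.8 36.3] [397. 219.]
[459.  172.9] 7.6 [75.4 37.8] [367. 213.]
[458.1 344.7] -16.5 [35.6 74.8] [423. 207.]
0.053
[ 568.1 -185.1] 7.4 [74.  37.5] [245. 248.]
[ 559.9 -115.4] 7.2 [74.3 37.1] [271. 243.]
[521.6 241.7] 7.7 [74.  35.5] [397. 219.]
[482.8 164.7] 7.6 [73.6 36.9] [367. 213.]
[481.9 332.3] -16.5 [34.8 73. ] [423. 207.]
turn [ -0.07  -0.02 -13.05] shift [-215.9 -335.5 -125.2]
```

Run:
```python
from h import *
go([495,252,240],7.2)
```

```text
turn [-7.000e-02 -2.000e-02 -2.025e+01] shift [-332.5 -327.7  -35.2]
```

Emit:
{"method": "play_rows", "body": {
  "motion": [
    [[0,0,0],[0,0,-6.75]],
    [[0,0,0],[0,0,-6.75]],
    [[0,0,0],[0,0,-6.75]],
    [[-24,-23.4,-2.5],[0,0,0]],
    [[-24,-23.4,-2.5],[0,0,0]],
    [[-24,-23.4,-2.5],[0,0,0]],
    [[-24,-23.4,-2.5],[0,0,0]],
    [[-24,-23.4,-2.5],[0,0,0]],
    [[-24,-23.4,-2.5],[0,0,0]],
    [[-24,-23.4,-2.5],[0,0,0]],
    [[-24,-23.4,-2.5],[0,0,0]],
    [[-24,-23.4,-2.5],[0,0,0]],
    [[-24,-23.4,-2.5],[0,0,0]],
    [[-24,-23.4,-2.5],[0,0,0]],
    [[-24,-23.4,-2.5],[0,0,0]],
    [[-24,-23.4,-2.5],[0,0,0]],
    [[-24,-23.4,-2.5],[0,0,0]],
    [[0,0,0],[0,0,0]]
  ]
}}

```text
time: 1.7
tcp_pos: [0.5026, 0.2489, 0.2398]
eef_rot: [[-0.993, -0.119, 0.001], [-0.119, 0.993, -0.002], [-0.001, -0.002, -1.0]]
wrist_force: [-0.6, -0.3, 0.1]
width: 0.0941
finger_force: 0.0
```

Run:
```python
from h import *
s=status.get_state(); print(s['tcp_pos'],s['wrist_force'],s['time'])
c=imaging.capture('wrist'); cv2.imwrite('pics/w1.png',c['image'][:,:,::-1]); print(c['eye'])
[print(*p) for p in packs(c,.032,amin=1500,k=15)]
go([495,252,50],7.4)
```

```text
[0.50255222 0.24894672 0.23976847] [-0.62953827 -0.30706102  0.14040101] 1.7
[0.42108013 0.23929894 0.41857786]
[497.4 251.6] 6.9 [70.2 36. ] [324. 205.]
[456.4 342.7] -16.3 [36.9 69.7] [412. 178.]
[458. 173.] 8.4 [69.2 37. ] [256. 160.]
turn [-0.03 -0.06 -0.46] shift [  5.2   1.8 189.7]
```

View pics/w1.png

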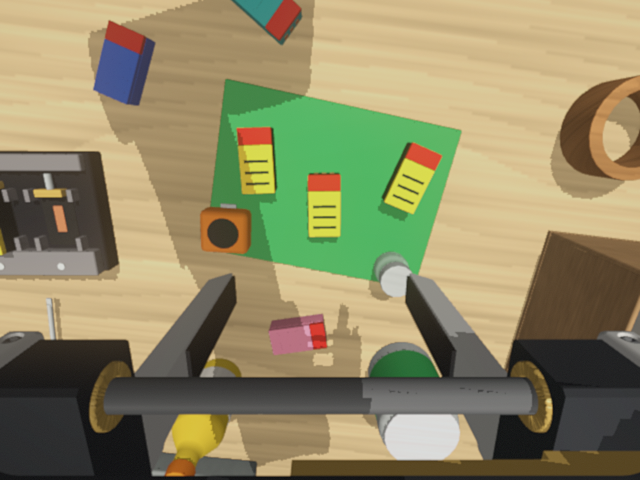

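The wrist view shows the mat packs at (256,160), (324,205) and (412,178), and the red ends point towards the robot. Both views agree to within about 3 mm. I'll grasp the middle pack first.

Run:
```python
from h import *
go([497,251.6,6.5],7)
```

```text
turn [-0.03 -0.06 -0.06] shift [  3.3   1.1 233.2]
```

Emit:
{"method": "play_rows", "body": {
  "motion": [
    [[1.7,0.6,25],[0,0,0]],
    [[1.6,0.5,25],[0,0,0]],
    [[0,0,30],[0,0,0]],
    [[0,0,30],[0,0,0]],
    [[0,0,30],[0,0,0]],
    [[0,0,30],[0,0,0]],
    [[0,0,25],[0,0,0]],
    [[0,0,18],[0,0,0]],
    [[0,0,12],[0,0,0]],
    [[0,0,8],[0,0,0]],
    [[0,0,0],[0,0,0]],
    [[0,0,0],[0,0,0]],
    [[0,0,0],[0,0,0]]
  ],
  "grip": -0.25,
  "newtons": 45
}}

```text
time: 2.83
tcp_pos: [0.4963, 0.2542, 0.0091]
eef_rot: [[-0.992, -0.126, 0.003], [-0.126, 0.992, 0.001], [-0.003, 0.001, -1.0]]
wrist_force: [0.6, -0.6, -0.2]
width: 0.0588
finger_force: 0.0
```

Emit:
{"method": "play_rows", "body": {
  "motion": [
    [[0,0,0],[0,0,0]],
    [[0,0,0],[0,0,0]],
    [[0,0,0],[0,0,0]],
    [[0,0,0],[0,0,0]],
    [[0,0,0],[0,0,0]],
    [[0,0,0],[0,0,0]]
  ],
  "grip": 1,
  "newtons": 45
}}

```text
time: 3.33
tcp_pos: [0.4958, 0.253, 0.0083]
eef_rot: [[-0.992, -0.125, 0.001], [-0.125, 0.992, -0.001], [-0.001, -0.001, -1.0]]
wrist_force: [-0.3, -4.4, 4.2]
width: 0.036
finger_force: 45.0
```

Emit:
{"method": "play_rows", "body": {
  "motion": [
    [[0,0,-5],[0,0,0]],
    [[0,0,-15],[0,0,0]],
    [[0,0,-20],[0,0,0]],
    [[0,0,-20],[0,0,0]],
    [[0,0,-20],[0,0,0]],
    [[0,0,-10],[0,0,0]],
    [[0,0,0],[0,0,0]],
    [[0,0,0],[0,0,0]],
    [[0,0,0],[0,0,0]],
    [[0,0,0],[0,0,0]]
  ]
}}

```text
time: 4.17
tcp_pos: [0.4939, 0.2532, 0.0953]
eef_rot: [[-0.992, -0.125, -0.004], [-0.125, 0.992, -0.001], [0.004, -0.001, -1.0]]
wrist_force: [-1.1, 0.3, -3.3]
width: 0.0356
finger_force: 45.0
```

Run:
```python
from h import *
f=[]
for i in range(4):
    c=imaging.capture('wrist'); s=status.get_state(); f.append(s['wrist_force'])
print(np.round(f,2),s['width'],s['finger_force'],s['tcp_pos'],s['time'])
go([470,-40,190],6.3,s=s)
```

```text
[[ 0.11 -0.24 -2.96]
 [-0.05 -0.07 -3.04]
 [-0.18  0.84 -3.48]
 [ 0.06  0.84 -3.16]] 0.035335199176069865 44.99771475791931 [0.49474787 0.25341454 0.09648921] 4.3667
turn [-0.02 -0.09  0.9 ] shift [  56.8 -288.9  -93.5]
```

The first pack weighs about 3.2 N, so it is a real spare. Next I carry it above bay 3 and look.

Run:
```python
from h import *
go([543,-47,190],6.3)
```

```text
turn [-0.02 -0.09  0.9 ] shift [ -15.  -303.9  -93.5]
```

Emit:
{"method": "play_rows", "body": {
  "motion": [
    [[0,0,-20],[0,0,0.9]],
    [[0,-10,-25],[0,0,0]],
    [[-1.5,-24,-25],[0,0,0]],
    [[-1.5,-30,-23.5],[0,0,0]],
    [[-1.5,-30,0],[0,0,0]],
    [[-1.5,-30,0],[0,0,0]],
    [[-1.5,-30,0],[0,0,0]],
    [[-1.5,-30,0],[0,0,0]],
    [[-1.5,-30,0],[0,0,0]],
    [[-1.5,-30,0],[0,0,0]],
    [[-1.5,-25,0],[0,0,0]],
    [[-1.5,-20,0],[0,0,0]],
    [[-1.5,-15,0],[0,0,0]],
    [[0,0,0],[0,0,0]],
    [[0,0,0],[0,0,0]],
    [[0,0,0],[0,0,0]]
  ]
}}

```text
time: 5.7
tcp_pos: [0.5447, -0.0461, 0.1907]
eef_rot: [[-0.994, -0.11, -0.001], [-0.11, 0.994, 0.001], [0.0, 0.001, -1.0]]
wrist_force: [-0.2, 0.6, -3.4]
width: 0.0356
finger_force: 45.0
```

Run:
```python
from h import *
c=imaging.capture('wrist'); s=status.get_state(); cv2.imwrite('pics/w2.png',c['image'][:,:,::-1]); print(s['tcp_pos'],s['time'])
[print(*p) for p in packs(c,.053,amin=800,k=15)]
```

```text
[ 0.54478464 -0.04584756  0.1908402 ] 5.75
[630.6 -36.7] 6.3 [143.4  74.1] [320. 305.]
[ 556.6 -116.5] 7.0 [69.8 37.4] [244. 228.]
[ 564.2 -185.3] 6.3 [69.4 38.5] [170. 229.]
[458.5 155.9] 8.5 [65.  36.5] [560. 154.]
```

View pics/w2.png

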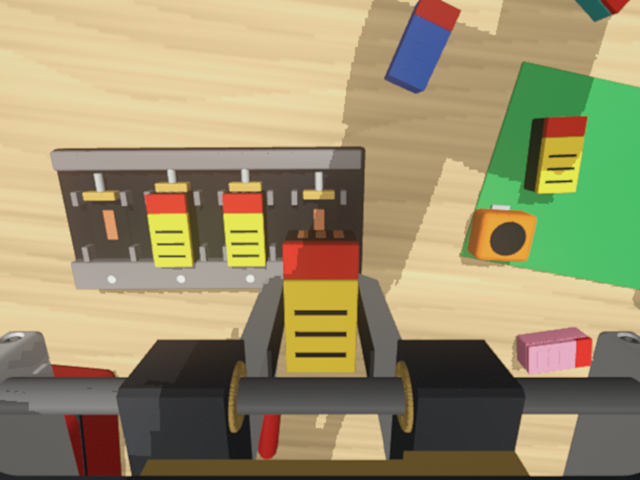

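Run:
```python
from h import *
c=imaging.capture('wrist'); s=status.get_state()
p=packs(c,s['tcp_pos'][2]-.004+.028,amin=5000,k=15)[0]; print(p,s['tcp_pos'])
d=np.array([*(p[0]-s['tcp_pos'][:2]*1000),0]); print(s['eef_rot'].T@d)
# brass plunger of bay 3, red-band edges
h=cv2.cvtColor(c['image'],cv2.COLOR_RGB2HSV)
b=cv2.inRange(h,(15,90,80),(24,255,255))[170:215,60:350]
n,_,st,ce=cv2.connectedComponentsWithStats(b)
for i in range(1,n):
    if st[i,4]>60:
        x,y,w,hh,_=st[i]; print(st[i]+[60,170,0,0,0], ray(c,[[60+x,170+y+hh],[60+x+w,170+y+hh],[60+x,170+y],[60+x+w,170+y]],.037)[:,:2].round(4).tolist())
```

```text
(array([545.2, -46.1]), 6.4, array([70.1, 36.2]), array([320., 305.])) [ 0.54478712 -0.04572069  0.19090571]
[-3.68217580e-01 -4.22797789e-01 -2.85487473e-04]
[154 180  38  13 405] [[0.5345, -0.2062], [0.5304, -0.1703], [0.5221, -0.2059], [0.5181, -0.1704]]
[228 181  35  11 363] [[0.5257, -0.1364], [0.522, -0.1034], [0.5153, -0.1368], [0.5116, -0.1041]]
[ 81 189  39  12 389] [[0.55, -0.2757], [0.5458, -0.2386], [0.5383, -0.2748], [0.5342, -0.2381]]
[302 189  33  11 344] [[0.5255, -0.0658], [0.522, -0.0345], [0.515, -0.0669], [0.5115, -0.0358]]
```

```bash
cat >> h.py <<'E'
YAW=6.3; MID=np.array([560.5,-151.0])
def bay(i,xc,zc,t,off=(34.6,0.3,4.3),mid=None,go_=True):
    """TCP for bay i with contact edge at (xc, 0, zc) in the bay, tilt t; off=TCP from contact edge, pack frame"""
    a=np.radians(YAW); u=np.array([np.cos(a),np.sin(a)]); v=np.array([-u[1],u[0]])
    C=(MID if mid is None else mid)+v*70*(i-1.5); r=np.radians(t)
    x=xc+off[0]*np.cos(r)-off[2]*np.sin(r); z=25+zc+off[0]*np.sin(r)+off[2]*np.cos(r)
    p=np.array([*(C+u*x+v*off[1]),z]); print(i,xc,zc,t,p.round(1)); 
    if go_: go(p,YAW,t)
    return p
def inbay(i,off=(34.6,0.3,4.3)):
    s=status.get_state(); a=np.radians(YAW); u=np.array([np.cos(a),np.sin(a),0]); v=np.array([-u[1],u[0],0])
    M=s['eef_rot']; px,py,pz=-M[:,0],M[:,1],-M[:,2]
    e=s['tcp_pos']*1000-off[0]*px-off[1]*py-off[2]*pz
    d=e-np.array([*(MID+v[:2]*70*(i-1.5)),25])
    print('edge in bay',np.round([d@u,d@v,d[2]],1),'tilt',np.degrees(np.arcsin(px[2])).round(1),'F',s['wrist_force'].round(1),'w',s['width'].round(4),'t',s['time'])
E
python3 - <<'E'
from h import *
bay(3,-19,45,20)
inbay(3)
E
```

```text
3 -19 45 20 [560.9 -45.   85.9]
turn [  0.05 -20.01   0.07] shift [ 20.8  -1.1 104.2]Traceback (most recent call last):
  File "<stdin>", line 3, in <module>
  File "h.py", line 47, in inbay
    print('edge in bay',np.round([d@u,d@v,d[2]],1),'tilt',np.degrees(np.arcsin(px[2])).round(1),'F',s['wrist_force'].round(1),'w',s['width'].round(4),'t',s['time'])
                                                                                                                                  ^^^^^^^^^^^^^^^^
AttributeError: 'float' object has no attribute 'round'
```

Emit:
{"method": "play_rows", "body": {
  "motion": [
    [[0,0,0],[0,-5,0]],
    [[0,0,0],[0,-5,0]],
    [[0,0,0],[0,-5,0]],
    [[0,0,0],[0,-5,0]],
    [[5,-1,25],[0,0,0]],
    [[5,0,25],[0,0,0]],
    [[5,0,25],[0,0,0]],
    [[6,0,20],[0,0,0]],
    [[0,0,9],[0,0,0]],
    [[0,0,0],[0,0,0]],
    [[0,0,0],[0,0,0]],
    [[0,0,0],[0,0,0]]
  ]
}}

```text
time: 6.8
tcp_pos: [0.5621, -0.046, 0.0883]
eef_rot: [[-0.933, -0.11, 0.343], [-0.104, 0.994, 0.037], [-0.345, -0.001, -0.939]]
wrist_force: [-0.2, -0.5, -2.8]
width: 0.0354
finger_force: 45.0
```

```bash
sed -i "s/s\['width'\].round(4)/round(s['width'],4)/" h.py
python3 - <<'E'
from h import *
c=imaging.capture('wrist'); cv2.imwrite('pics/w3.png',c['image'][:,:,::-1])
inbay(3)
bay(3,-19,2,20)
E
```

```text
edge in bay [-17.8  -1.3  47.5] tilt 20.2 F [ 0.5  0.8 -2.3] w 0.0356 t 6.85
3 -19 2 20 [560.9 -45.   42.9]
turn [-0.06  0.21  0.05] shift [16.7  1.3 42.5]
```

View pics/w3.png

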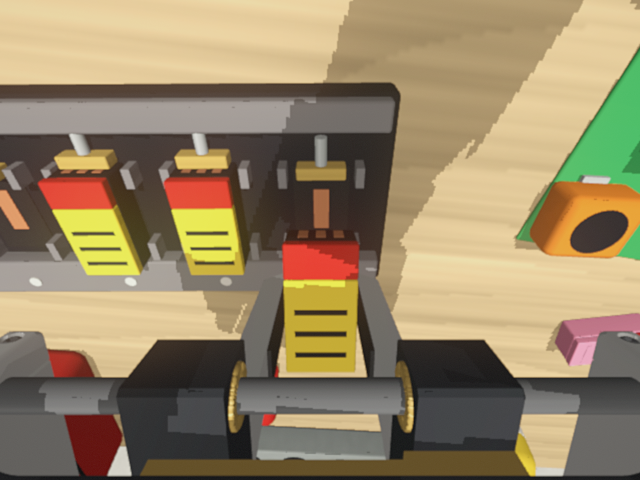

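The held pack and the bay 3 plunger both sit on image column 321, so they are aligned sideways. Going down.

Emit:
{"method": "play_rows", "body": {
  "motion": [
    [[3,0.5,8],[0,0,0]],
    [[3,0,8],[0,0,0]],
    [[3,0,8],[0,0,0]],
    [[3,0,7],[0,0,0]],
    [[2.5,0,6],[0,0,0]],
    [[2,0,5],[0,0,0]],
    [[0,0,0],[0,0,0]],
    [[0,0,0],[0,0,0]]
  ]
}}

```text
time: 7.52
tcp_pos: [0.5595, -0.0457, 0.0407]
eef_rot: [[-0.934, -0.11, 0.34], [-0.103, 0.994, 0.038], [-0.342, 0.0, -0.94]]
wrist_force: [-0.1, -0.8, -2.4]
width: 0.0356
finger_force: 45.0
```

Run:
```python
from h import *
inbay(3); bay(3,-36,2,20); bay(3,-38,1,10);bay(3,-38,0,0)
```

```text
edge in bay [-20.4  -0.5  -0.2] tilt 20.0 F [-0.1 -0.8 -2.4] w 0.0356 t 7.5167
3 -36 2 20 [544.  -46.9  42.9]
turn [ 0.01 -0.02 -0.01] shift [13.9  0.5 -7.4]
3 -38 1 10 [544.3 -46.8  36.2]
turn [ 0.01  9.98 -0.01] shift [15.8  0.5  1.7]
3 -38 0 0 [545.6 -46.7  29.3]
turn [ 1.000e-02  1.998e+01 -1.000e-02] shift [14.   0.5 11.4]
```

Emit:
{"method": "play_rows", "body": {
  "motion": [
    [[1,0,-2],[0,0,0]],
    [[3,0,-1.2],[0,0,0]],
    [[3.3,0,-1.4],[0,0,0]],
    [[3.3,0,-1.4],[0,0,0]],
    [[3.3,0,-1.4],[0,0,0]],
    [[0,0,0],[0,0,0]],
    [[0,0,0],[0,0,0]]
  ]
}}

```text
time: 8.1
tcp_pos: [0.5469, -0.0475, 0.0456]
eef_rot: [[-0.931, -0.109, 0.348], [-0.102, 0.994, 0.037], [-0.35, -0.001, -0.937]]
wrist_force: [8.1, 1.4, -4.6]
width: 0.036
finger_force: 45.0
```

Run:
```python
from h import *
inbay(3); bay(3,-38,1,10)
```

```text
edge in bay [-33.   -0.9   4.5] tilt 20.5 F [ 8.1  1.4 -4.6] w 0.036 t 8.1
3 -38 1 10 [544.3 -46.8  36.2]
turn [-0.07 10.47 -0.04] shift [4.1 0.9 8.8]
```

Emit:
{"method": "play_rows", "body": {
  "motion": [
    [[2,0.2,1.2],[0,2.1,0]],
    [[2,0.2,1.5],[0,2.1,0]],
    [[1.2,0.2,1.8],[0,2.1,0]],
    [[1,0,2],[0,2.1,0]],
    [[1,0,2],[0,2.1,0]],
    [[0,0,0],[0,0,0]],
    [[0,0,0],[0,0,0]]
  ]
}}

```text
time: 8.68
tcp_pos: [0.5467, -0.0476, 0.0386]
eef_rot: [[-0.977, -0.11, 0.181], [-0.108, 0.994, 0.017], [-0.182, -0.003, -0.983]]
wrist_force: [6.7, 2.1, 4.1]
width: 0.0355
finger_force: 45.0
```

Run:
```python
from h import *
inbay(3); bay(3,-38,0,0)
```

```text
edge in bay [-35.6  -1.    3.1] tilt 10.5 F [6.7 2.1 4.1] w 0.0355 t 8.6833
3 -38 0 0 [545.6 -46.7  29.3]
turn [-0.17 10.47  0.  ] shift [1.1 1.  9.3]
```

Run:
```python
from h import *
a=imaging.capture('wrist')['image']; c=imaging.capture('scene'); b=cv2.resize(c['image'][200:300,190:340],(600,400),interpolation=cv2.INTER_CUBIC)
im=np.zeros((600,800,3),np.uint8); im[:300,:400]=cv2.resize(a,(400,300)); im[:300,400:]=cv2.resize(a[140:290,240:440],(400,300)); im[300:,200:650]=cv2.resize(b,(450,300))
cv2.imwrite('pics/m4.png',im[:,:,::-1]); inbay(3)
```

```text
edge in bay [-35.8  -1.    3.1] tilt 10.5 F [9.  2.2 4.2] w 0.0358 t 8.7833
```

View pics/m4.png

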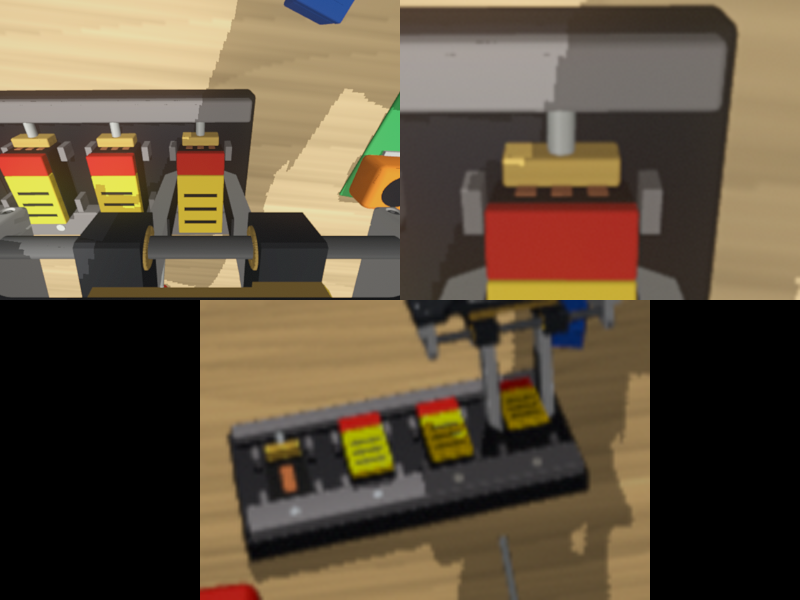

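The pack is centred between the cheeks and on the plunger. I push a little further and lay the far end down.

Emit:
{"method": "play_rows", "body": {
  "motion": [
    [[3,0,0],[0,0,0]],
    [[1,0,0.5],[0,2.1,0]],
    [[0.5,0,1.4],[0,2.1,0]],
    [[0.3,0,2],[0,2.1,0]],
    [[0,0,2],[0,2.1,0]],
    [[0,0,2],[0,2.1,0]],
    [[0,0,1],[0,0,0]],
    [[0,0,0],[0,0,0]],
    [[0,0,0],[0,0,0]]
  ]
}}

```text
time: 9.53
tcp_pos: [0.5434, -0.0481, 0.0292]
eef_rot: [[-0.994, -0.11, 0.002], [-0.11, 0.994, -0.003], [-0.002, -0.003, -1.0]]
wrist_force: [7.9, 1.0, 6.9]
width: 0.0353
finger_force: 45.0
```

Run:
```python
from h import *
inbay(3); bay(3,-38,0,0)
```

```text
edge in bay [-40.3  -1.1  -0.1] tilt 0.1 F [7.9 1.  6.9] w 0.0353 t 9.5333
3 -38 0 0 [545.6 -46.7  29.3]
turn [-0.18  0.11  0.01] shift [-2.3  1.1 -0.1]
```

Emit:
{"method": "play_rows", "body": {
  "motion": [
    [[0,0,0],[0,0,0]],
    [[0,0,0],[0,0,0]],
    [[0,0,0],[0,0,0]],
    [[0,0,0],[0,0,0]],
    [[0,0,-10],[0,0,0]],
    [[0,0,-20],[0,0,0]],
    [[0,0,-20],[0,0,0]],
    [[0,0,-5],[0,0,0]]
  ],
  "grip": -0.15
}}

```text
time: 10.2
tcp_pos: [0.5375, -0.0478, 0.0816]
eef_rot: [[-0.994, -0.11, -0.013], [-0.11, 0.994, -0.002], [0.013, -0.001, -1.0]]
wrist_force: [1.0, -0.6, 1.7]
width: 0.0539
finger_force: 0.0
```

Emit:
{"method": "play_rows", "body": {
  "motion": [
    [[-10,0,0],[0,0,0]],
    [[0,0,0],[0,0,0]],
    [[0,0,0],[0,0,0]],
    [[0,0,0],[0,0,0]],
    [[0,0,0],[0,0,0]]
  ],
  "grip": 1
}}

```text
time: 10.62
tcp_pos: [0.5452, -0.0463, 0.0766]
eef_rot: [[-0.994, -0.11, -0.02], [-0.11, 0.994, -0.001], [0.02, 0.001, -1.0]]
wrist_force: [-0.3, -0.5, 1.0]
width: 0.024
finger_force: 0.0
```

Run:
```python
from h import *
c=imaging.capture('wrist'); s=status.get_state(); print(s['tcp_pos'],s['wrist_force'],s['width'],s['time'])
[print(*p) for p in packs(c,.053,amin=800,k=9)]
cv2.imwrite('pics/w5.png',c['image'][:,:,::-1])
```

```text
[ 0.54541134 -0.046364    0.07683928] [-0.63887333  0.01764567 -0.16676249] 0.020431503182854933 10.6667
[ 556.2 -116.2] 6.5 [69.6 37.5] [207. 275.]
[ 564.1 -184.6] 6.4 [70.2 39.6] [ 95. 274.]
[548.3 -47.6] 6.3 [70.1 36.5] [319. 275.]
```

View pics/w5.png

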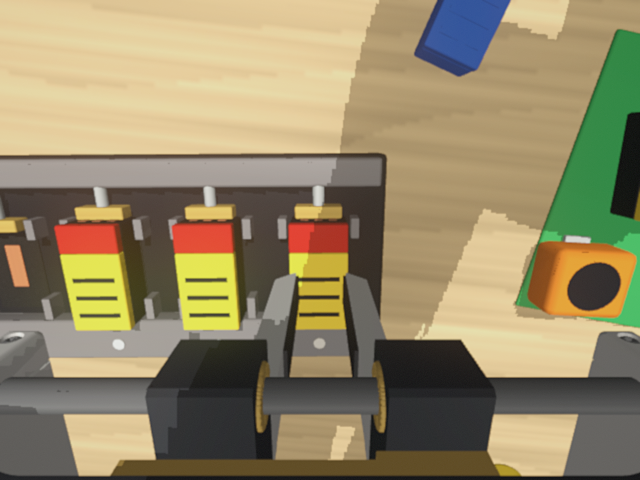

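Bays 1–3 now show three packs in line with equal spacing. I press the new one down to make sure it is home.

Emit:
{"method": "play_rows", "body": {
  "motion": [
    [[0,0,8],[0,0,0]],
    [[0,0,8],[0,0,0]],
    [[0,0,5],[0,0,0]],
    [[0,0,3],[0,0,0]],
    [[0,0,3],[0,0,0]],
    [[0,0,2],[0,0,0]],
    [[0,0,0],[0,0,0]],
    [[0,0,0],[0,0,0]]
  ]
}}

```text
time: 11.33
tcp_pos: [0.5448, -0.0465, 0.0532]
eef_rot: [[-0.994, -0.11, -0.019], [-0.11, 0.994, -0.002], [0.019, 0.0, -1.0]]
wrist_force: [-9.6, 2.6, 19.8]
width: 0.0003
finger_force: 9.8
```

Run:
```python
from h import *
s=status.get_state(); print(s['tcp_pos'],s['wrist_force'],s['time'])
```

```text
[ 0.54476173 -0.0464576   0.05316767] [-9.56331071  2.59579579 19.79061091] 11.3333
```

Emit:
{"method": "play_rows", "body": {
  "motion": [
    [[0,0,-10],[0,0,0]],
    [[0,0,-25],[0,0,0]],
    [[0,0,-30],[0,0,0]],
    [[0,0,-30],[0,0,0]],
    [[0,0,0],[0,0,0]]
  ],
  "grip": -0.25
}}

```text
time: 11.75
tcp_pos: [0.5511, -0.0471, 0.1512]
eef_rot: [[-0.994, -0.11, -0.005], [-0.11, 0.994, -0.004], [0.005, -0.004, -1.0]]
wrist_force: [-0.1, 0.4, 1.6]
width: 0.0301
finger_force: 0.0
```

Run:
```python
from h import *
go([457.5,173,140],8.2)
```

```text
turn [-0.2  -0.31 -1.9 ] shift [ 61.2 231.2  11.2]
```

Emit:
{"method": "play_rows", "body": {
  "motion": [
    [[0,0,0],[-0.2,-0.3,-1.9]],
    [[5,15,0],[0,0,0]],
    [[8,30,0],[0,0,0]],
    [[9,35,0],[0,0,0]],
    [[9,35,0],[0,0,0]],
    [[9,35,0],[0,0,0]],
    [[9,35,0],[0,0,0]],
    [[7,26,5],[0,0,0]],
    [[5,20,6],[0,0,0]],
    [[0,0,0],[0,0,0]],
    [[0,0,0],[0,0,0]],
    [[0,0,0],[0,0,0]],
    [[0,0,0],[0,0,0]]
  ]
}}

```text
time: 12.83
tcp_pos: [0.4541, 0.1728, 0.1346]
eef_rot: [[-0.99, -0.141, -0.013], [-0.141, 0.99, 0.002], [0.012, 0.004, -1.0]]
wrist_force: [0.4, -0.1, 0.5]
width: 0.0584
finger_force: 0.0
```

Run:
```python
from h import *
c=imaging.capture('wrist'); s=status.get_state(); print(s['tcp_pos'],s['width'])
P=packs(c,.032,amin=800,k=9); [print(*p) for p in P]
p=min(P,key=lambda p:abs(p[0]-[457,173]).sum()); go([*p[0],7],p[1])
```

```text
[0.45427282 0.17271973 0.13478211] 0.05853315328035122
[561.1 -61.6] 6.6 [76.8 44. ] [ 43. 313.]
[455.7 341.6] -15.8 [39.1 69.5] [516. 265.]
[457.2 171.9] 8.5 [69.8 35.8] [319. 240.]
turn [ 0.22 -0.69 -0.4 ] shift [ -2.8  -1.2 127.8]
```

Emit:
{"method": "play_rows", "body": {
  "motion": [
    [[-1.4,-0.6,10],[0.2,-0.7,-0.4]],
    [[-1.4,-0.6,25],[0,0,0]],
    [[0,0,25],[0,0,0]],
    [[0,0,25],[0,0,0]],
    [[0,0,22],[0,0,0]],
    [[0,0,13],[0,0,0]],
    [[0,0,8],[0,0,0]],
    [[0,0,0],[0,0,0]],
    [[0,0,0],[0,0,0]],
    [[0,0,0],[0,0,0]]
  ]
}}

```text
time: 13.72
tcp_pos: [0.4577, 0.1727, 0.0077]
eef_rot: [[-0.989, -0.149, 0.002], [-0.149, 0.989, 0.001], [-0.002, 0.001, -1.0]]
wrist_force: [0.3, -1.1, 0.1]
width: 0.0591
finger_force: 0.0
```

Emit:
{"method": "play_rows", "body": {
  "motion": [
    [[0,0,0],[0,0,0]],
    [[0,0,0],[0,0,0]],
    [[0,0,0],[0,0,0]],
    [[0,0,0],[0,0,0]],
    [[0,0,0],[0,0,0]],
    [[0,0,0],[0,0,0]]
  ],
  "grip": 1,
  "newtons": 45
}}

```text
time: 14.22
tcp_pos: [0.457, 0.1728, 0.0071]
eef_rot: [[-0.989, -0.15, 0.001], [-0.15, 0.989, 0.0], [-0.001, 0.0, -1.0]]
wrist_force: [-0.2, -0.7, 1.5]
width: 0.0357
finger_force: 45.0
```

Emit:
{"method": "play_rows", "body": {
  "motion": [
    [[0,0,-5],[0,0,0]],
    [[0,0,-15],[0,0,0]],
    [[0,0,-20],[0,0,0]],
    [[0,0,-10],[0,0,0]],
    [[0,0,0],[0,0,0]],
    [[0,0,0],[0,0,0]],
    [[0,0,0],[0,0,0]],
    [[0,0,0],[0,0,0]]
  ]
}}

```text
time: 14.88
tcp_pos: [0.4556, 0.1726, 0.0552]
eef_rot: [[-0.989, -0.149, -0.003], [-0.149, 0.989, 0.0], [0.003, 0.0, -1.0]]
wrist_force: [0.5, 0.9, -4.1]
width: 0.0358
finger_force: 45.0
```

Run:
```python
from h import *
f=[]
for i in range(4):
    c=imaging.capture('wrist'); s=status.get_state(); f.append(s['wrist_force'])
print(np.round(f,2),s['width'],s['finger_force'],s['tcp_pos'],s['time'])
go([572,-256,190],6.3,s=s)
```

```text
[[-0.39 -0.82 -1.93]
 [ 1.12 -0.04 -3.19]
 [ 0.34  0.86 -2.61]
 [ 0.    0.12 -3.11]] 0.03591640243259926 44.9971604347229 [0.45621626 0.17273694 0.05594349] 15.0833
turn [ 0.03 -0.08  2.3 ] shift [ -68.  -438.9 -134.1]
```

This one is about 3 N, so it is also real. The pack left on the mat is therefore the shell. On to bay 0.

Emit:
{"method": "play_rows", "body": {
  "motion": [
    [[0,0,-25],[0,0,2.3]],
    [[0,0,-30],[0,0,0]],
    [[-2,-12,-30],[0,0,0]],
    [[-4,-24,-30],[0,0,0]],
    [[-5,-32,-19],[0,0,0]],
    [[-5,-33,0],[0,0,0]],
    [[-5,-33,0],[0,0,0]],
    [[-5,-33,0],[0,0,0]],
    [[-5,-33,0],[0,0,0]],
    [[-5,-33,0],[0,0,0]],
    [[-5,-33,0],[0,0,0]],
    [[-5,-33,0],[0,0,0]],
    [[-5,-33,0],[0,0,0]],
    [[-5,-33,0],[0,0,0]],
    [[-5,-33,0],[0,0,0]],
    [[-4,-25,0],[0,0,0]],
    [[-3,-16,0],[0,0,0]],
    [[0,0,0],[0,0,0]],
    [[0,0,0],[0,0,0]],
    [[0,0,0],[0,0,0]]
  ]
}}

```text
time: 16.75
tcp_pos: [0.5723, -0.2553, 0.1899]
eef_rot: [[-0.994, -0.11, -0.001], [-0.11, 0.994, 0.002], [0.001, 0.002, -1.0]]
wrist_force: [-0.2, -0.2, -3.9]
width: 0.0357
finger_force: 45.0
```

Run:
```python
from h import *
c=imaging.capture('wrist'); s=status.get_state(); print(s['tcp_pos'],s['time'])
[print(*p) for p in packs(c,.053,amin=800,k=9)]
p=max(packs(c,s['tcp_pos'][2]-.0035+.028,amin=5000,k=15),key=lambda p:p[3][1]); print(p)
print('off',s['eef_rot'].T@np.array([*(p[0]-s['tcp_pos'][:2]*1000),0]))
bay(0,-19,45,20,off=(35,0,3.5))
```

```text
[ 0.57230775 -0.2550067   0.19025551] 16.8
[ 659.7 -250.1] 5.1 [153.7  83.6] [318. 308.]
[ 556.9 -118.2] 6.6 [69.  38.6] [469. 225.]
[ 565.1 -187.2] 6.6 [69.9 37.9] [394. 225.]
[548.8 -49.4] 6.4 [69.8 39.7] [544. 224.]
(array([ 560.9, -246.1]), 1.7, array([101.4,  60.3]), array([343., 280.]))
off [10.35163366 10.11481114  0.01946727]
0 -19 45 20 [ 584.6 -254.    85.3]
turn [  0.1  -20.02   0.04] shift [ 24.3  -0.3 102.9]
```

Emit:
{"method": "play_rows", "body": {
  "motion": [
    [[0,0,0],[0,-5,0]],
    [[0,0,0],[0,-5,0]],
    [[0,0,0],[0,-5,0]],
    [[0,0,0],[0,-5,0]],
    [[6,0,25],[0,0,0]],
    [[6,0,25],[0,0,0]],
    [[6,0,25],[0,0,0]],
    [[6,0,20],[0,0,0]],
    [[0,0,8],[0,0,0]],
    [[0,0,0],[0,0,0]],
    [[0,0,0],[0,0,0]],
    [[0,0,0],[0,0,0]]
  ]
}}

```text
time: 17.8
tcp_pos: [0.5863, -0.255, 0.088]
eef_rot: [[-0.933, -0.11, 0.343], [-0.104, 0.994, 0.036], [-0.345, -0.002, -0.939]]
wrist_force: [0.3, 0.5, -2.2]
width: 0.0356
finger_force: 45.0
```

Run:
```python
from h import *
c=imaging.capture('wrist'); cv2.imwrite('pics/w6.png',c['image'][:,:,::-1]); s=status.get_state()
h=cv2.cvtColor(c['image'],cv2.COLOR_RGB2HSV)
b=cv2.inRange(h,(15,90,80),(24,255,255)); b[:140]=0;b[210:]=0
r=cv2.inRange(h,(0,160,80),(8,255,255))|cv2.inRange(h,(172,160,80),(180,255,255))
for m in(b,r):
    n,_,st,ce=cv2.connectedComponentsWithStats(m); [print(st[i],ce[i].round(1)) for i in range(1,n) if st[i,4]>150]
o=(35,0,3.5); inbay(0,o); bay(0,-19,2,20,off=o)
```

```text
[ 412  148   57   21 1050] [439.5 158.6]
[ 527  148   64   21 1090] [557.6 158.1]
[296 161  52  21 998] [321.5 171.6]
[ 410  176   70   32 2065] [443.9 191.6]
[ 528  176   80   32 2150] [566.6 190.9]
[ 281  238   79   39 2963] [320.2 257. ]
[  45  336  109   41 2711] [ 97.5 352.4]
[274 353  11  24 187] [280.  366.5]
[  64  415   68   62 3338] [ 98.3 445.3]
[256 420  25  40 756] [268.7 440.8]
edge in bay [-17.4  -1.5  47.9] tilt 20.2 F [ 1.  -0.1 -3. ] w 0.0356 t 17.85
0 -19 2 20 [ 584.6 -254.    42.3]
turn [-0.11  0.19  0.06] shift [17.2  1.4 42.7]
```

View pics/w6.png

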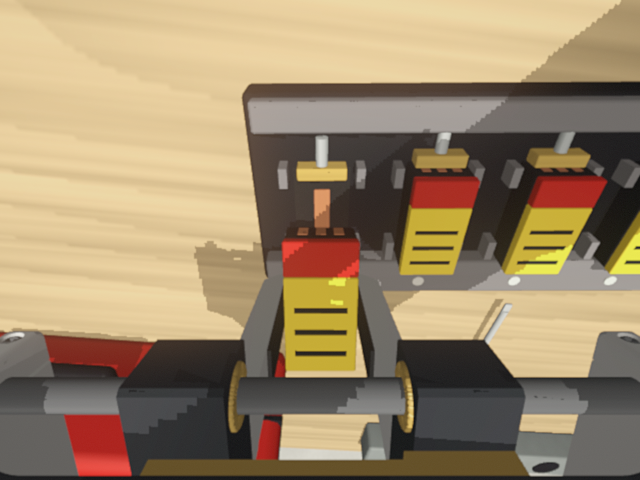

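The picture matches bay 3's (plunger at column 321.5, pack at 320.5), so I use the same approach.

Emit:
{"method": "play_rows", "body": {
  "motion": [
    [[3,0.7,8],[0,0,0]],
    [[3,0,8],[0,0,0]],
    [[3,0,8],[0,0,0]],
    [[3,0,7],[0,0,0]],
    [[2.5,0,6],[0,0,0]],
    [[2,0,5],[0,0,0]],
    [[0,0,0],[0,0,0]],
    [[0,0,0],[0,0,0]]
  ]
}}

```text
time: 18.52
tcp_pos: [0.5838, -0.2542, 0.0401]
eef_rot: [[-0.934, -0.11, 0.34], [-0.103, 0.994, 0.038], [-0.342, 0.001, -0.94]]
wrist_force: [0.1, -0.6, -3.2]
width: 0.0359
finger_force: 45.0
```

Emit:
{"method": "play_rows", "body": {
  "motion": [
    [[1,0,-2],[0,0,0]],
    [[3,0,-1.2],[0,0,0]],
    [[3.3,0,-1.4],[0,0,0]],
    [[3.3,0,-1.4],[0,0,0]],
    [[3.3,0,-1.4],[0,0,0]],
    [[0,0,0],[0,0,0]],
    [[0,0,0],[0,0,0]]
  ]
}}

```text
time: 19.1
tcp_pos: [0.5711, -0.2559, 0.0446]
eef_rot: [[-0.932, -0.109, 0.347], [-0.102, 0.994, 0.037], [-0.349, -0.001, -0.937]]
wrist_force: [8.8, 1.6, -5.0]
width: 0.0359
finger_force: 45.0
```

Run:
```python
from h import *
o=(35,0,3.5); inbay(0,o); bay(0,-38,1,10,off=o)
```

```text
edge in bay [-32.5  -0.4   4.2] tilt 20.4 F [ 8.8  1.6 -5. ] w 0.0359 t 19.1
0 -38 1 10 [ 567.9 -255.8   35.5]
turn [-0.06 10.42 -0.06] shift [4.7 0.4 8.4]
```

Same state as bay 3 at this stage, so I repeat the laying-down moves.

Emit:
{"method": "play_rows", "body": {
  "motion": [
    [[2,0,1.2],[0,2.1,0]],
    [[2,0,1.5],[0,2.1,0]],
    [[1.2,0,1.8],[0,2.1,0]],
    [[1,0,2],[0,2.1,0]],
    [[1,0,2],[0,2.1,0]],
    [[0,0,0],[0,0,0]],
    [[0,0,0],[0,0,0]]
  ]
}}

```text
time: 19.68
tcp_pos: [0.5705, -0.2562, 0.0376]
eef_rot: [[-0.978, -0.11, 0.179], [-0.109, 0.994, 0.017], [-0.18, -0.003, -0.984]]
wrist_force: [9.0, 4.3, 3.4]
width: 0.0355
finger_force: 45.0
```

Emit:
{"method": "play_rows", "body": {
  "motion": [
    [[3,0,0],[0,0,0]],
    [[1.2,0,0.5],[0,2.1,0]],
    [[0.5,0,1.4],[0,2.1,0]],
    [[0.3,0,2],[0,2.1,0]],
    [[0,0,2],[0,2.1,0]],
    [[0,0,2],[0,2.1,0]],
    [[0,0,0.5],[0,0,0]],
    [[0,0,0],[0,0,0]],
    [[0,0,0],[0,0,0]]
  ]
}}

```text
time: 20.43
tcp_pos: [0.5673, -0.2572, 0.0283]
eef_rot: [[-0.994, -0.111, 0.002], [-0.111, 0.994, -0.004], [-0.001, -0.004, -1.0]]
wrist_force: [10.3, 2.7, 2.9]
width: 0.0359
finger_force: 45.0
```

Run:
```python
from h import *
o=(35,0,3.5); inbay(0,o)
```

```text
edge in bay [-39.9  -1.3  -0.2] tilt 0.1 F [10.3  2.7  2.9] w 0.0359 t 20.4333
```

Level and down. Release, rise, close the fingers and press.

Emit:
{"method": "play_rows", "body": {
  "motion": [
    [[0,0,0],[0,0,0]],
    [[0,0,0],[0,0,0]],
    [[0,0,0],[0,0,0]],
    [[0,0,0],[0,0,0]],
    [[0,0,-10],[0,0,0]],
    [[0,0,-20],[0,0,0]],
    [[0,0,-20],[0,0,0]],
    [[0,0,-5],[0,0,0]]
  ],
  "grip": -0.15
}}

```text
time: 21.1
tcp_pos: [0.5612, -0.2574, 0.0815]
eef_rot: [[-0.994, -0.109, -0.014], [-0.109, 0.994, -0.003], [0.014, -0.001, -1.0]]
wrist_force: [0.7, 0.4, 1.0]
width: 0.0541
finger_force: 0.0
```

Emit:
{"method": "play_rows", "body": {
  "motion": [
    [[-10,0,0],[0,0,0]],
    [[0,0,0],[0,0,0]],
    [[0,0,0],[0,0,0]],
    [[0,0,0],[0,0,0]],
    [[0,0,0],[0,0,0]],
    [[0,0,0],[0,0,0]],
    [[0,0,0],[0,0,0]]
  ],
  "grip": 1
}}

```text
time: 21.68
tcp_pos: [0.5699, -0.2555, 0.0774]
eef_rot: [[-0.994, -0.11, -0.018], [-0.11, 0.994, -0.001], [0.018, 0.001, -1.0]]
wrist_force: [-0.9, 1.4, 0.1]
width: 0.0111
finger_force: 0.0
```

Run:
```python
from h import *
c=imaging.capture('wrist'); s=status.get_state(); print(s['tcp_pos'],s['wrist_force'],s['width'],s['time'])
[print(*p) for p in packs(c,.053,amin=800,k=9)]
```

```text
[ 0.57003453 -0.25553672  0.07757055] [ 0.74438597  0.96070191 -0.13518675] 0.006954375897249457 21.7333
[ 572.7 -256.4] 7.5 [70.5 36.4] [319. 269.]
[552.5 -67.6] 19.8 [72.4 18.8] [629. 277.]
[ 556.8 -118.9] 6.7 [70.4 39.2] [542. 272.]
[ 564.3 -187.5] 6.3 [70.3 37.7] [430. 273.]
```

Emit:
{"method": "play_rows", "body": {
  "motion": [
    [[0,0,8],[0,0,0]],
    [[0,0,8],[0,0,0]],
    [[0,0,5],[0,0,0]],
    [[0,0,3],[0,0,0]],
    [[0,0,3],[0,0,0]],
    [[0,0,2],[0,0,0]],
    [[0,0,0],[0,0,0]],
    [[0,0,0],[0,0,0]]
  ]
}}

```text
time: 22.4
tcp_pos: [0.569, -0.2553, 0.0532]
eef_rot: [[-0.994, -0.11, -0.018], [-0.11, 0.994, -0.001], [0.018, 0.001, -1.0]]
wrist_force: [-6.4, 2.9, 17.2]
width: 0.0008
finger_force: 8.5
```

Emit:
{"method": "play_rows", "body": {
  "motion": [
    [[0,0,-10],[0,0,0]],
    [[0,0,-25],[0,0,0]],
    [[0,0,-30],[0,0,0]],
    [[0,0,-30],[0,0,0]],
    [[0,20,-30],[0,0,0]],
    [[8,30,-30],[0,0,0]],
    [[8,30,-20],[0,0,0]],
    [[8,25,0],[0,0,0]],
    [[0,0,0],[0,0,0]],
    [[0,0,0],[0,0,0]],
    [[0,0,0],[0,0,0]],
    [[0,0,0],[0,0,0]]
  ]
}}

```text
time: 23.4
tcp_pos: [0.5377, -0.1554, 0.222]
eef_rot: [[-0.994, -0.109, -0.019], [-0.109, 0.994, -0.001], [0.019, 0.001, -1.0]]
wrist_force: [0.2, -1.0, -0.2]
width: 0.0002
finger_force: 0.0
```

Run:
```python
from h import *
c=imaging.capture('wrist'); s=status.get_state(); print(s['tcp_pos'],s['time'])
[print(*p) for p in packs(c,.053,amin=500,k=7)]
cv2.imwrite('pics/w7.png',c['image'][:,:,::-1])
c=imaging.capture('top'); [print('top',*p) for p in packs(c,.032)]
```

```text
[ 0.53771145 -0.15556216  0.22198283] 23.45
[ 564.6 -186.2] 6.7 [70.2 37.3] [288. 242.]
[ 572.3 -255.7] 6.4 [70.  37.5] [221. 243.]
[548.4 -48.3] 6.4 [69.9 37.9] [422. 241.]
[ 556.5 -117.3] 6.7 [70.9 37.6] [355. 242.]
top [454.3 344.9] -16.0 [36.7 70.6] [202. 262.]
top [ 549.3 -190. ] 5.9 [56.3 37.4] [408. 231.]
top [ 557.  -131.2] -21.0 [30.5 42.2] [384. 228.]
top [547.3 -48.5] 7.4 [81.4 36.3] [355. 229.]
```

View pics/w7.png

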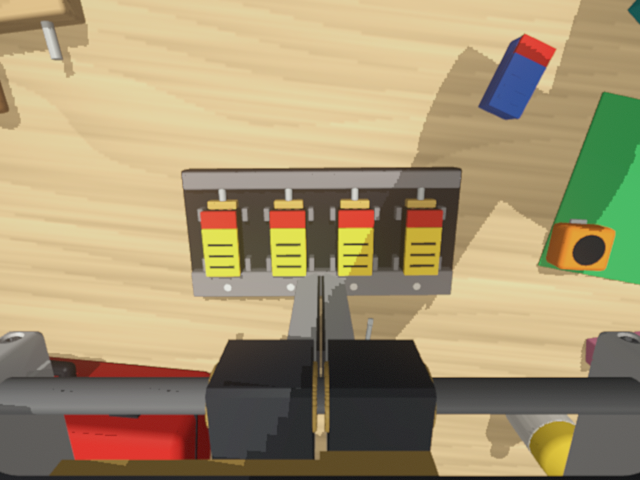

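All four bays hold a pack in line at columns 221, 288, 355 and 422, with equal spacing, sizes and red ends at the plungers. The shell is untouched on the mat, and the arm is clear.

```bash
python3 -c "
from workcell import close_job
print(close_job())"
```

```text
the job is handed in; nothing more can be done
None
```

The job is handed in: real packs (each about 3 N when lifted) are seated and pressed home in bays 0 and 3, and the third mat pack, taken to be the shell because the other two were real, was left where it lay; no verdict was shown.

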